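# Level the sorting turntable and press its tray home on the splined drive

### The arm

A 6-joint arm with a two-finger parallel gripper is mounted at the origin on the work surface. World frame = base frame: x ahead of the robot, y to its left, z up, the work surface at z = 0. Lengths are in m, angles in rad, forces in N, time in s.
With the tool pointing down it reaches from about 0.325 to 0.85 m from the base axis. Payload 15.5 kg.
Tool frame: the origin (TCP) lies at the very end of the fingers, on their centre line; the grasp point (between the pads) lies behind it (manip.hold_point_z is the z of the grasp point in the tool frame, in m); z points along the fingers, y is the line along which they close (so a half turn about z gives the same grasp; the last joint's range is limited). The gripper opens to 91 mm and grips with 3 to 60 N. Pads are 32 mm wide; open, the fingers measure 118 mm over their backs; the gripper's body (76 mm by 178 mm) begins 60 mm behind the grasp point.
Start: joints at [-1.198, 0.494, 1.345, -0, 1.302, -0.096], TCP at [0.282, -0.558, 0.214] pointing down, gripper open.
Joint ranges: [-2.91, 2.91], [-0.82, 2.16], [0.22, 2.67], [-1.22, 4.37], [0.12, 2.79], [-3.08, 3.08]. Speed limits (rad/s): [1.89, 1.89, 2.57, 3.01, 3.01, 3.01].

### API

Orientations are given as a unit quaternion [w, x, y, z].
In Python, from plant import monitor, imaging, manip gives the robot as it stands.
- The arm moves only by the shell command python3 -m jog 'ROWS' [FORCE]. ROWS is JSON, one flat list of numbers, 5 for each row, row after row: the opening, from 0 (shut) to 1 (fully open), then the shift along the world's x, y, z in units of 0.15 m (1.0 is 0.15 m), then the turn about the world's z in units of 360 degrees (1.0 is 360 degrees). In form: [fingers, dx, dy, dz, yaw, fingers, dx, dy, dz, yaw, ...]. A call has exactly 8 rows; each row is the pose to reach, as a shift and turn from the pose commanded when the call began, turning the shorter way round; what a row does not reach only later rows make up. A row lasts 1/8 s, in which the tool goes at most 62.5 mm and 10.7 degrees, less where a joint would pass 70% of its speed; a pose out of reach is approached as far as the arm can. A call with a number of a shift or a turn outside -1 to 1 is refused whole. A call with a gripper value outside its range is refused whole. The fingers move at their own pace and stop on an object; FORCE is the grip in N (left out, the last holds). Time passes only in rows, so rows that repeat a pose let the fingers close, or fill a call up. It gives the time, the measured TCP pose, the force, the opening and the grip force at its end, in the units of the state.
- monitor.get_obs(): the state, without advancing time (a new reading comes with each control period).
- imaging.snapshot(name): name is "scene" or "top" or "wrist"; returns a dict with "img" (384x512x3 uint8, blue, green, red), "range_z" (384x512 float32, m along the optical axis (not along the pixel's ray), 0 where there is no reading), "mtx" (3x3 intrinsics, pixels), "k1" (the pictures are not rectified: a ray, as slopes to the right and down, at radius r is drawn at 1 + k1 r^2 times it, then the intrinsics apply), "world_to_cam" (4x4, takes a point from world to camera coordinates). Camera axes: x right, y down, z forward; pixel columns grow to the right and rows downward; lengths in m; the calibration is good to about 2 mm. A picture is of the moment at which its call begins.
- manip.job_done(): hands the job in; it is judged then, once.
The state is a dict: "clock": time; "joint_pos": joint angles; "joint_vel": joint speeds; "effort": joint torques, N m; "tcp_pos": TCP position; "tool_rot": TCP orientation; "ft_force": force on the tool from outside, world axes, zero at the start; "torque": the same for the moment, N m; "finger_gap": finger opening in m; "gripper_force": force on a finger pad.
Only numpy, scipy, OpenCV 4.12 (cv2) and the standard library are available. Lean on these libraries where they do the work, as an engineer would, in place of code of your own. Each camera call takes 0.05 s, during which the arm holds its last target. There are 200 camera calls.

### The job

Get the fruit-sorting turntable ready: first turn the black levelling knob until the hinged green deck sits level (bubble between the two black rings), then set the hub of the blue tray over the steel drive stem, turn the tray until the splines mesh and slide it down. Press it fully home against the orange spring collar and finish while you still hold it pressed there, the deck still level, so that I can slip in the locking pin; leave the other things on the bench where they are.

Things in the scene. Friction and masses are not known exactly. Their poses are not given: they have to be found in the camera images.
- knob_grip (a point): Black round levelling knob at the front (robot's) edge of the turntable, 40 mm in diameter (44 over its ribs), 30 mm tall, axis vertical. Point on its axis 17 mm above its underside, 13 mm below its top, 85 mm above the bench; it does not rise or sink as it turns. It may be taken at any yaw, turns against 0.12 N m of friction, stays where left and has several turns of room either way.
- deck (a joint): Tilt of the hinged green deck in rad (hinge along its back edge). 0 is level, negative: the knob's side is low; it starts 0.019 to 0.028 low. Turning the knob clockwise (seen from above) raises that side: 0.0087 rad of tilt per rad of turn (12 mm a turn, 220 mm from the hinge). The deck is 250 x 190 mm, its top 40 mm above the bench; it carries gear head, motor box, stem and collar.
- vial (a point): Centre of the spirit level on the deck, left of the stem seen from the robot: a yellow-green tube 66 mm long, pointing front to back, with two black rings 19 mm apart and a pale bubble 13 mm long. The bubble stands midway between the rings when level and lies towards the high end, about 0.4 mm for each 0.001 rad. The seated tray hides it.
- stem_top (a point): Top centre of the steel drive stem, 142 mm above the bench, 135 mm behind the knob's axis. z is up the stem; x points along one of its six splines (60 degrees apart). The core is 23 mm in diameter; its top 12 mm are a bare pilot nose, the last 6 mm tapering to 14 mm. Below it the splines have flat tops, are 7 mm wide and 35 mm over the tips. The stem keeps its yaw (its gearbox holds 0.8 N m).
- tray_grip (a point): Centre of the orange grip bar on top of the hub of the loose blue tray, where to take it. Bar: 66 mm long along x, 18 mm thick along y, from 26 mm below to 16 mm above this point; z up. On the stem this point stands 62 mm above stem_top when the splines rest unmeshed on one another, 44 mm when meshed and on the unpressed spring collar, 36 mm when fully home.
- tray_socket (a point): Centre of the tray's flat underside, 78 mm below the grip point. The tray is 200 mm in diameter, rim 24 mm high, 0.36 to 0.48 kg; white hub 50 mm in diameter, 52 mm high. In the hub a socket opens downward, 46 mm deep, 27 mm clear between its six inward splines, which begin 4 mm up. Its grooves lie along x (the bar) and every 60 degrees; yaw play when meshed is about 0.08 rad either way.
- collar (a joint): Orange spring collar round the foot of the stem, 64 mm in diameter, on which the tray's underside comes to sit: 0 m when up, 0.008 m when pressed fully down. The spring takes 7 N to start and 11 N fully down, more than the tray weighs (about 4 N), and lifts the tray again if it is let go.
- tape: Bystander: roll of brown packing tape standing on its flat side, outer diameter 100 mm, 48 mm high; origin at the centre of its underside
- punnet: Bystander: clear open punnet of six loquats, 150 x 100 mm, 50 mm high; origin at the centre of its underside
- brush: Bystander: fruit brush lying on the bench; origin at its underside
- mug: Bystander: white mug, 76 mm across, 90 mm high; origin at the centre of its underside
- spray: Bystander: white bottle with a red cap, 64 mm across, 170 mm high; origin at the centre of its underside
- pin: Bystander: steel locking pin with a pull ring, 76 mm long, lying flat on the bench between robot and machine; origin at its underside
Things that resemble listed ones, but are neither listed nor needed, are in the scene too. Of the things that look like the part that bears tray_grip, the larger one is meant.

How it is judged:
On the way, in this order (a step that is already met when the one before it is completed fails the run):
1. the deck is level to within 0.007 rad, before the tray goes on (value of joint deck between -0.007 and 0.007 rad), for 0.3 s.
2. the tray is over the stem with its splines meshed (within 12 mm of home) (horizontal distance between tray_grip and stem_top below 0.006 m and z of tray_grip in the frame of stem_top below 0.048 m and angle between the z axis of tray_grip and the z axis of stem_top, either way round below 0.06 rad), for 0.1 s.
At the end, for the whole second after the job is handed in: The deck is level within 0.007 rad, the tray sits meshed on the stem (centred within 4 mm, square to it within 0.05 rad), no more than 2.5 mm above its home height, and the spring collar is held down by at least 5.5 of its 8 mm, which only a hand still pressing the tray can do (all of step 1 and horizontal distance between tray_grip and stem_top below 0.004 m and z of tray_grip in the frame of stem_top below 0.0385 m and angle between the z axis of tray_grip and the z axis of stem_top, either way round below 0.05 rad and value of joint collar above 0.0055 m); the arm keeps its last pose, push and grip.
It fails at once if one of the bystanders (tape, punnet, brush, mug, bottle, pin) is moved by more than 30 mm (distance of any of tape, punnet, brush, mug, spray, pin from where it was at the start of the episode above 0.03 m).
It also fails if it takes over 72 s, if anything falls off the work surface, if the arm or the gripper's body presses on something with over 40 N, if the wrist force passes 120 N, or if a joint passes its speed limit or range.

## Working session

There is one attempt and no reset: what is moved stays moved. The work goes in short steps, Python scripts to look and compute and a shell command to move; the robot and the scene stay as the last step left them, time stands still between calls to the robot, and variables do not carry over. Pictures are saved under pics/ and viewed, at most 10 in all, crops included, and the job is handed in when it is done.

```bash
ls; mkdir -p pics; cat > h.py <<'E'
import numpy as np, cv2
from plant import monitor, imaging, manip
def snap(n): return imaging.snapshot(n)
def pix2ray(s,uv):
    K=s["mtx"];k=s["k1"]
    d=np.array([(uv[0]-K[0,2])/K[0,0],(uv[1]-K[1,2])/K[1,1]]);r=d.copy()
    for _ in range(20): r=d/(1+k*(r@r))
    T=np.linalg.inv(np.array(s["world_to_cam"]))
    return T[:3,3],T[:3,:3]@np.array([r[0],r[1],1.])
def onplane(s,uv,z):
    o,d=pix2ray(s,uv); return o+d*(z-o[2])/d[2]
def atdepth(s,uv):
    u,v=int(round(uv[0])),int(round(uv[1]))
    o,d=pix2ray(s,uv); return o+d*float(s["range_z"][v,u])
def tri(s1,a,s2,b):
    o1,d1=pix2ray(s1,a);o2,d2=pix2ray(s2,b)
    t=np.linalg.lstsq(np.c_[d1,-d2],o2-o1,rcond=None)[0]
    p,q=o1+t[0]*d1,o2+t[1]*d2
    return (p+q)/2,np.linalg.norm(p-q)
def cloud(s):
    K=s["mtx"];k=s["k1"];D=np.array([k,0,0,0,0],float)
    h,w=s["range_z"].shape;u,v=np.meshgrid(np.arange(w),np.arange(h))
    r=cv2.undistortPoints(np.stack([u,v],-1).reshape(-1,1,2).astype(np.float64),np.array(K,float),D).reshape(h,w,2)
    z=s["range_z"][...,None].astype(float)
    P=np.concatenate([r*z,z],-1);T=np.linalg.inv(np.array(s["world_to_cam"]))
    W=P@T[:3,:3].T+T[:3,3]; W[s["range_z"]==0]=np.nan
    return W
E
python3 - <<'E'
from h import *
import pickle
S={n:snap(n) for n in("scene","top","wrist")}
pickle.dump(S,open("s0.pkl","wb"))
for n in S:
  T=np.linalg.inv(np.array(S[n]["world_to_cam"]));print(n,T[:3,3].round(3),T[:3,2].round(2),S[n]["mtx"][0,0],S[n]["k1"])
im=np.hstack([S["scene"]["img"],S["top"]["img"]])
cv2.imwrite("pics/a.png",cv2.resize(S["scene"]["img"],(800,600)));cv2.imwrite("pics/b.png",cv2.resize(S["top"]["img"],(800,600),interpolation=cv2.INTER_CUBIC))
print(manip.hold_point_z,monitor.get_obs())
E
```

```text
pics
scene [ 1.15  -0.799  1.197] [-0.4   0.54 -0.74] 490.3367994778023 0.06414231299607343
top [0.417 0.007 1.614] [ 0.08 -0.   -1.  ] 446.1088306186853 -0.1535349867521966
wrist [ 0.355 -0.521  0.384] [-0.26 -0.13 -0.96] 282.91710596068634 -0.06331970719152191
-0.0188 {'clock': 0.15, 'joint_pos': array([-1.19849890e+00,  4.94045869e-01,  1.34595141e+00, -3.42970713e-05,
        1.30251166e+00, -9.55178597e-02]), 'joint_vel': array([-0.00077129, -0.00107388, -0.00282759, -0.0018654 , -0.00024914,
       -0.00010961]), 'effort': array([ 7.97582779e-04, -8.79200864e+01, -3.82048595e+01,  7.08026486e-02,
        5.03381970e-02, -9.61577007e-05]), 'tcp_pos': array([ 0.28171651, -0.55759544,  0.21348455]), 'tool_rot': array([-4.51481559e-04,  9.72766951e-01,  2.31784918e-01, -7.95749716e-05]), 'ft_force': array([-0.07472183, -0.13782424,  0.07177488]), 'torque': array([-0.01064779, -0.03073208, -0.00339467]), 'gripper_force': 0.0, 'finger_gap': 0.09114016122895367}
```

View pics/a.png

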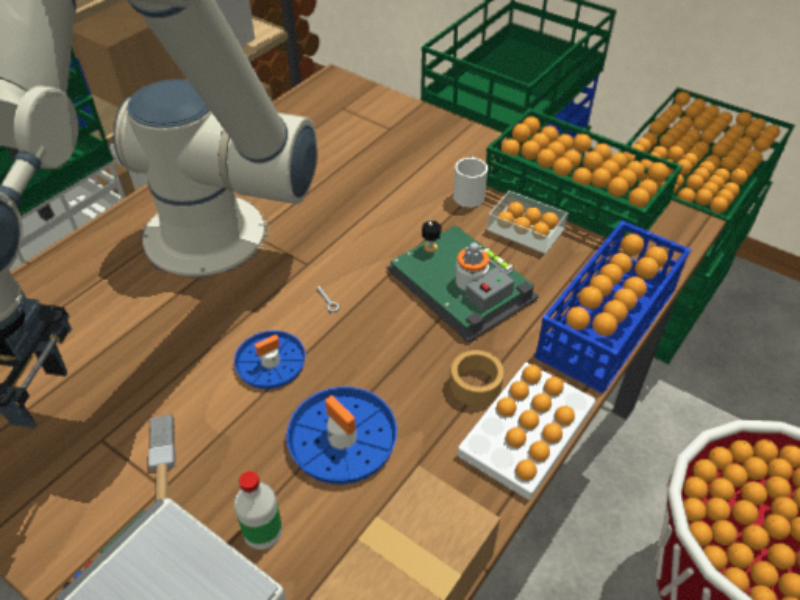

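View pics/b.png

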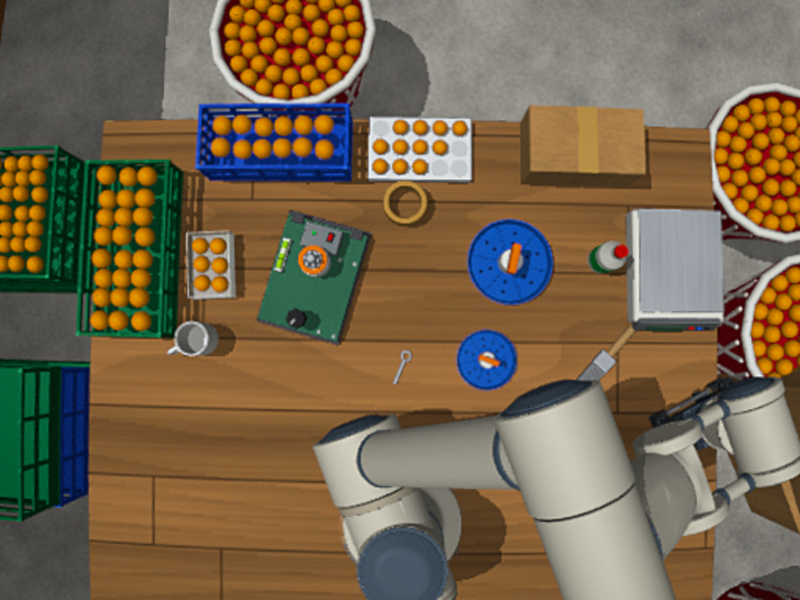

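The top view (800x600) shows the black knob at (296,318), the stem with its orange collar at (313,260) and the vial at (283,255). There are two blue trays: a large one at (511,262) with its bar at (514,258), and a small one at (487,360). The text asks for the larger, so I take the one at (511,262). In the scene view the matching pixels are knob (431,230), stem (473,258), large tray (341,432) and bar (340,413).

```bash
python3 - <<'E'
from h import *
import pickle
S=pickle.load(open("s0.pkl","rb"))
def comp(m,c,r=25):
    q=np.zeros_like(m);x,y=map(int,c);q[y-r:y+r,x-r:x+r]=m[y-r:y+r,x-r:x+r]
    n,l,st,ce=cv2.connectedComponentsWithStats(q); i=1+np.argmax(st[1:,4]); return l==i,ce[i],st[i,4]
C={n:cloud(S[n]) for n in("top","scene")}
for n,kc,sc,bc,b2 in(("top",(189,203),(200,166),(330,165),(313,230)),("scene",(276,147),(303,165),(218,264),(171,222))):
    s=S[n];hsv=cv2.cvtColor(s["img"],cv2.COLOR_BGR2HSV)
    H,Sa,V=cv2.split(hsv)
    W=C[n]
    blk=((V<60)).astype(np.uint8); org=((H<14)&(Sa>150)&(V>110)).astype(np.uint8)
    m,ce,a=comp(blk,kc,14);z=W[m];hi=z[z[:,2]>np.nanpercentile(z[:,2],60)]
    print(n,"knob",ce,a,np.nanmedian(hi,0).round(4),onplane(s,ce,.09).round(4))
    for nm,c in(("bar",bc),("smallbar",b2)):
        m,ce,a=comp(org,c,18);P=W[m];zt=np.nanpercentile(P[:,2],90);P=P[np.abs(P[:,2]-zt)<.008]
        r=cv2.minAreaRect(P[:,:2].astype(np.float32));print(nm,ce,a,"ztop",zt.round(4),[np.round(x,4) for x in r],P.mean(0).round(4))
    m,ce,a=comp(org,sc,14);print("collar",ce,a,onplane(s,ce,.06).round(4))
    q=W[int(sc[1])-12:int(sc[1])+12,int(sc[0])-12:int(sc[0])+12].reshape(-1,3);q=q[q[:,2]>.125];print("stem",len(q),np.mean(q,0).round(4),np.nanmax(q[:,2]))
    # blue trays
    blue=((H>100)&(H<125)&(Sa>150)&(V>60)).astype(np.uint8)
    m,ce,a=comp(blue,(bc[0],bc[1]+(10 if n=="scene" else 3)),40);P=W[m];cc=cv2.minEnclosingCircle(P[:,:2][~np.isnan(P[:,0])].astype(np.float32));print("tray",cc,np.nanpercentile(P[:,2],[5,95]))
s=S["top"]["img"]
cv2.imwrite("pics/c.png",np.hstack([cv2.resize(s[130:220,150:250],None,fx=4,fy=4,interpolation=cv2.INTER_CUBIC),cv2.resize(s[130:220,290:385],None,fx=4,fy=4,interpolation=cv2.INTER_CUBIC)]))
E
```

```text
top knob [189.90909091 203.20909091] 110 [0.4732 0.2379 0.1001] [0.4699 0.2369 0.09  ]
bar [326.26315789 168.42105263] 19 ztop 0.0928 [array([ 0.5999, -0.2315]), array([0.0495, 0.0084]), np.float64(6.8008)] [ 0.5974 -0.2333  0.0911]
smallbar [307.5 227.5] 2 ztop 0.0642 [array([ 0.3918, -0.1696]), array([0.0052, 0.    ]), np.float64(131.2741)] [ 0.3918 -0.1696  0.0626]
collar [210.8 152.4] 5 [0.6508 0.172  0.06  ]
stem 58 [0.5954 0.2033 0.1348] 0.14527347113875733
tray ((0.6082888841629028, -0.24171613156795502), 0.09958826005458832) [-0.00064025  0.02298264]
scene knob [275.69642857 147.91071429] 112 [0.4722 0.2346 0.1013] [0.4706 0.2346 0.09  ]
bar [217.26842105 265.62105263] 190 ztop 0.0977 [array([ 0.6071, -0.2434]), array([0.0161, 0.0655]), np.float64(75.3101)] [ 0.6078 -0.2444  0.0953]
smallbar [170.84615385 220.64423077] 104 ztop 0.0692 [array([ 0.3822, -0.1889]), array([0.0446, 0.0174]), np.float64(72.6384)] [ 0.3833 -0.1899  0.0667]
collar [301.89189189 167.52252252] 111 [0.5778 0.2343 0.06  ]
stem 70 [0.5986 0.1993 0.1347] 0.1469893112952798
tray ((0.6085809469223022, -0.2419770359992981), 0.10114223510026932) [0.00385942 0.02524932]
```

View pics/c.png

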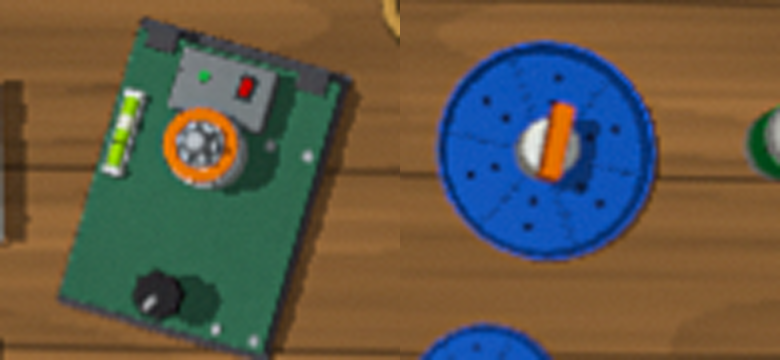

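The crop confirms it. The large tray has a radius of 0.100 m and lies at (0.608,-0.242), with its bar top at z≈0.095. The knob is at (0.471,0.236) with its top at 0.100, and the stem is at (0.597,0.201); all heights match the text. I move to the knob now, turning the wrist on the way.

```bash
python3 -m jog '[1,0.02,0.1,0.06,0.01, 1,0.04,0.2,0.12,0.02, 1,0.06,0.3,0.18,0.03, 1,0.1,0.42,0.24,0.04, 1,0.13,0.54,0.24,0.05, 1,0.16,0.66,0.24,0.06, 1,0.18,0.78,0.24,0.06, 1,0.21,0.88,0.24,0.07]'
for i in 1 2 3 4; do python3 -m jog '[1,0.03,0.11,0,0.01, 1,0.05,0.22,0,0.02, 1,0.08,0.33,0,0.03, 1,0.1,0.44,0,0.035, 1,0.13,0.55,0,0.045, 1,0.16,0.66,0,0.05, 1,0.18,0.77,0,0.06, 1,0.21,0.88,0,0.07]' >/dev/null; done
python3 -m jog '[1,0.03,0.11,0,0.01, 1,0.05,0.22,0,0.02, 1,0.08,0.33,0,0.03, 1,0.1,0.44,0,0.035, 1,0.13,0.55,0,0.045, 1,0.18,0.7,0,0.06, 1,0.21,0.88,0,0.075, 1,0.21,0.88,0,0.075]'
python3 - <<'E'
from h import *
import pickle
o=monitor.get_obs();print(o["joint_pos"],o["tcp_pos"])
s=snap("wrist");t=snap("top");pickle.dump((s,t),open("s1.pkl","wb"));cv2.imwrite("pics/d.png",cv2.resize(s["img"],(800,600),interpolation=cv2.INTER_CUBIC))
E
```

```text
clock: 1.15
tcp_pos: [0.3133, -0.4248, 0.2498]
tool_rot: [-0.0, 0.899, 0.438, 0.0]
ft_force: [-0.2, -0.7, 0.2]
finger_gap: 0.091
gripper_force: 0.0
clock: 6.15
tcp_pos: [0.4711, 0.2359, 0.2497]
tool_rot: [0.0, -0.0, 1.0, 0.0]
ft_force: [0.4, -1.3, -0.4]
finger_gap: 0.0912
gripper_force: 0.0
[ 3.50782272e-01  3.19499635e-01  1.53508691e+00  2.10194728e-04
  1.28687455e+00 -1.22080847e+00] [0.47112464 0.2359322  0.24972088]
```

View pics/d.png

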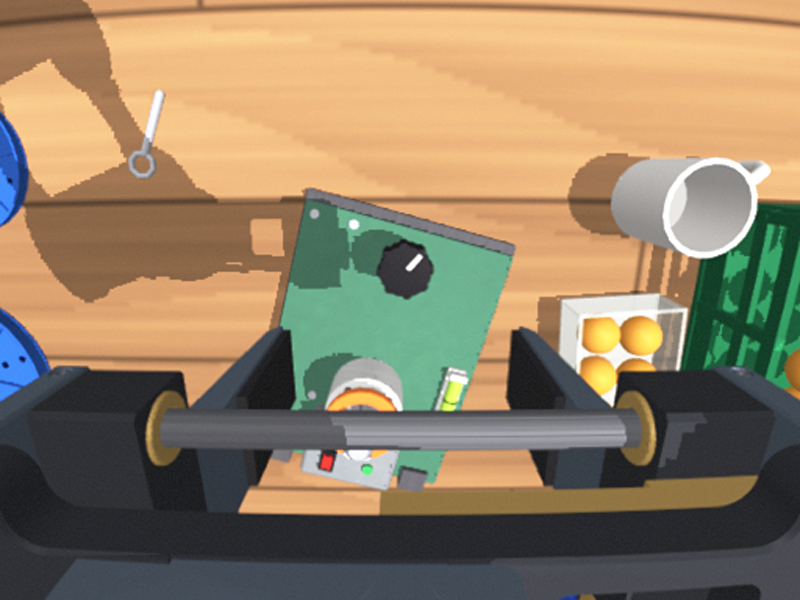

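The wrist view shows the knob at (405,268), the stem at about (362,405), mostly behind the gripper, and the vial at (453,390), partly hidden. I refine the knob position from this view.

```bash
python3 - <<'E'
from h import *
import pickle
s,t=pickle.load(open("s1.pkl","rb"));S=pickle.load(open("s0.pkl","rb"))
V=cv2.cvtColor(s["img"],cv2.COLOR_BGR2HSV)[...,2]
W=cloud(s)
m=np.zeros_like(V);m[150:195,238:282]=(W[150:195,238:282,2]>.09)
n,l,st,ce=cv2.connectedComponentsWithStats(m);i=1+np.argmax(st[1:,4]);print(ce[i],st[i])
P=W[l==i];print(np.nanmedian(P,0),cv2.minEnclosingCircle(P[:,:2].astype(np.float32)),onplane(s,ce[i],.098))
print("tri",tri(s,ce[i],S["scene"],(275.7,147.9)),tri(s,ce[i],S["top"],(189.9,203.2)))
E
```

```text
[259.2749213  172.96956978] [241 155  37  37 953]
[0.46630452 0.23956194 0.09797844] ((0.467172235250473, 0.2398402839899063), 0.02178727276623249) [0.46625254 0.23982504 0.098     ]
tri (array([0.46851528, 0.2393917 , 0.08573856]), np.float64(0.001729329633341067)) (array([0.470767  , 0.23945469, 0.07720323]), np.float64(0.0015074796868802013))
```

```bash
python3 -m jog '[1,-0.01,0.01,-0.07,0, 1,-0.03,0.025,-0.14,0, 1,-0.03,0.025,-0.22,0, 1,-0.03,0.025,-0.3,0, 1,-0.03,0.025,-0.37,0, 1,-0.03,0.025,-0.45,0, 1,-0.03,0.025,-0.53,0, 1,-0.03,0.025,-0.6,0]'
python3 -m jog '[1,0,0,-0.1,0, 1,0,0,-0.2,0, 1,0,0,-0.3,0, 1,0,0,-0.4,0, 1,0,0,-0.5,0, 1,0,0,-0.58,0, 1,0,0,-0.62,0, 1,0,0,-0.62,0]'
python3 -m jog '[0.3,0,0,0,0, 0.3,0,0,0,0, 0.3,0,0,0,0, 0.3,0,0,0,0, 0.3,0,0,0,0, 0.3,0,0,0,0, 0.3,0,0,0,0, 0.3,0,0,0,0]' 30
```

```text
clock: 7.25
tcp_pos: [0.4663, 0.2379, 0.1591]
tool_rot: [-0.0, 0.002, 1.0, -0.0]
ft_force: [0.4, -1.1, 0.0]
finger_gap: 0.0913
gripper_force: 0.0
clock: 8.25
tcp_pos: [0.4662, 0.2379, 0.0666]
tool_rot: [-0.0, 0.002, 1.0, -0.0]
ft_force: [-0.3, 0.3, -0.3]
finger_gap: 0.0909
gripper_force: 0.0
clock: 9.25
tcp_pos: [0.4664, 0.239, 0.0671]
tool_rot: [0.0, 0.002, 1.0, 0.001]
ft_force: [-2.7, 13.0, 1.3]
finger_gap: 0.0395
gripper_force: 30.0
```

```bash
python3 -m jog '[0,0,0.01,0,-0.02, 0,0,0.01,0,-0.05, 0,0,0.01,0,-0.08, 0,0,0.01,0,-0.11, 0,0,0.01,0,-0.135, 0,0,0.01,0,-0.16, 0,0,0.01,0,-0.185, 0,0,0.01,0,-0.21]'
python3 -m jog '[0,0,0,0,-0.03, 0,0,0,0,-0.06, 0,0,0,0,-0.09, 0,0,0,0,-0.12, 0,0,0,0,-0.15, 0,0,0,0,-0.18, 0,0,0,0,-0.21, 0,0,0,0,-0.21]'
python3 - <<'E'
from h import *
import pickle
o=monitor.get_obs();print(o["joint_pos"],o["torque"])
s=snap("wrist");t=snap("top");pickle.dump((s,t),open("s2.pkl","wb"));cv2.imwrite("pics/e.png",cv2.resize(s["img"],(800,600),interpolation=cv2.INTER_CUBIC))
E
```

```text
clock: 10.25
tcp_pos: [0.467, 0.2401, 0.0671]
tool_rot: [0.0, 0.616, 0.788, 0.001]
ft_force: [2.8, 6.5, -2.5]
finger_gap: 0.0395
gripper_force: 30.0
clock: 11.25
tcp_pos: [0.4682, 0.2398, 0.0672]
tool_rot: [-0.0, 0.969, 0.245, 0.002]
ft_force: [9.5, 0.2, -4.6]
finger_gap: 0.0395
gripper_force: 30.0
[ 3.60025579e-01  5.53840621e-01  1.74770647e+00 -3.76077470e-04
  8.36732056e-01  1.43534765e+00] [ 0.14419433 -1.40658849 -0.12678826]
```

View pics/e.png

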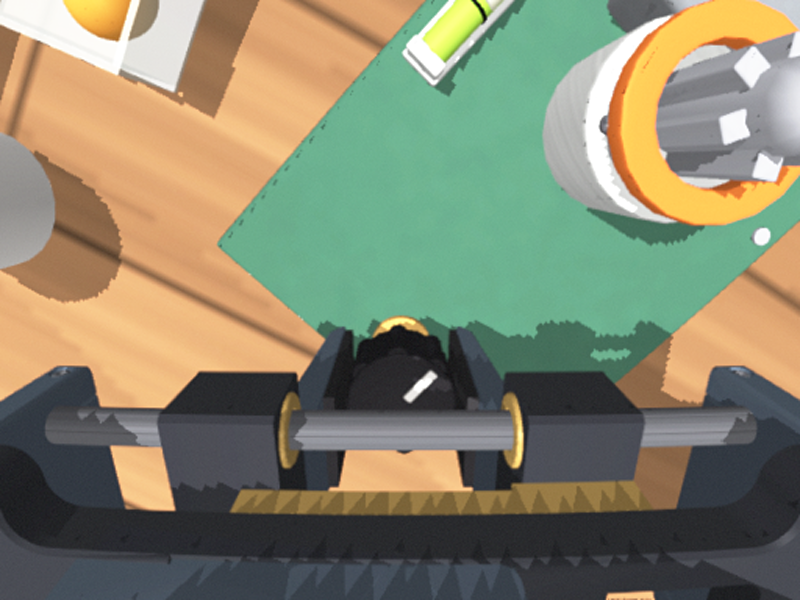

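The knob turned with the fingers, since its white mark keeps its place in the gripper view. The vial is cut off at the top, at (470,30). I let go, rise and look.

```bash
python3 -m jog '[1,0,0,0,0, 1,0,0,0,0, 1,0,0,0,0, 1,0,0,0.1,0, 1,0,0,0.25,0, 1,0,0,0.4,0, 1,0,0,0.5,0, 1,0,0,0.5,0]'
python3 - <<'E'
from h import *
import pickle
s=snap("wrist");t=snap("top");pickle.dump((s,t),open("s3.pkl","wb"))
W=cloud(s);hsv=cv2.cvtColor(s["img"],cv2.COLOR_BGR2HSV);H,Sa,V=cv2.split(hsv)
def plane(P):
    P=P[~np.isnan(P[:,0])]
    for _ in range(6):
        A=np.c_[P[:,:2],np.ones(len(P))];c=np.linalg.lstsq(A,P[:,2],rcond=None)[0];r=P[:,2]-A@c;P=P[abs(r)<max(2*r.std(),.0005)]
    return c,r.std(),len(P)
g=(H>60)&(H<90)&(Sa>70)&(abs(W[...,2]-.04)<.012); print("deck",plane(W[g]))
w=(H<25)&(abs(W[...,2])<.012)&(Sa>50);print("table",plane(W[w]))
vy=(H>25)&(H<45)&(Sa>100)&(W[...,2]>.035)&(W[...,2]<.09)
ys,xs=np.nonzero(vy);print(len(xs),xs.mean(),ys.mean(),xs.min(),xs.max(),ys.min(),ys.max(),np.nanmedian(W[vy],0))
x0,x1,y0,y1=xs.min()-25,xs.max()+25,max(ys.min()-25,0),ys.max()+25
print(x0,x1,y0,y1)
c=s["img"][y0:y1,max(x0,0):x1];f=min(780/c.shape[1],580/c.shape[0]);cv2.imwrite("pics/f.png",cv2.resize(c,None,fx=f,fy=f,interpolation=cv2.INTER_CUBIC))
E
```

```text
clock: 12.35
tcp_pos: [0.4669, 0.2396, 0.1431]
tool_rot: [-0.0, 0.969, 0.247, 0.001]
ft_force: [-0.3, 0.1, 0.4]
finger_gap: 0.0909
gripper_force: 0.0
deck (array([ 0.00022028, -0.00040124,  0.03992022]), np.float64(0.0005277811809779966), 26339)
table (array([ 1.94696823e-04, -4.80458365e-05, -6.30885779e-05]), np.float64(0.000543767198996904), 57723)
1162 239.00688468158347 23.389845094664373 63 330 0 178 [0.59498625 0.28460143 0.05520199]
38 355 0 203
```

View pics/f.png

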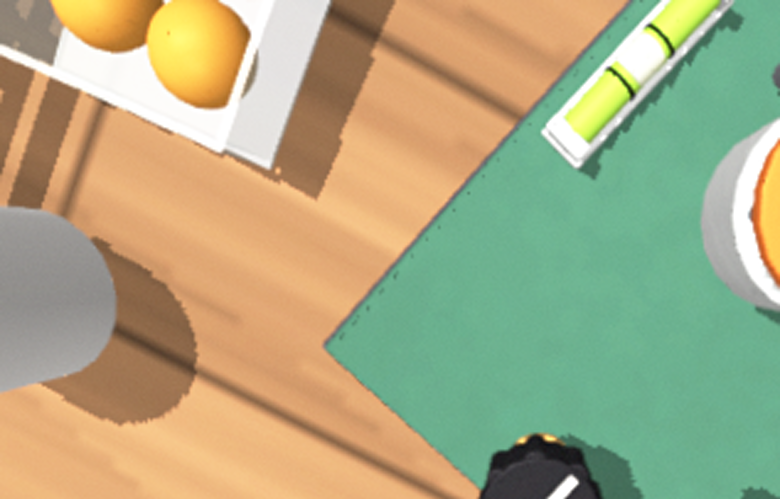

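The bubble (640,57) stands midway between the rings (622,83) and (660,40). The deck plane tilts less than 0.0005 rad relative to the bench, so the deck is level. Next I view the stem from above.

```bash
python3 -m jog '[1,0,0,0.15,-0.01, 1,0,0,0.35,-0.025, 1,0.06,-0.03,0.5,-0.04, 1,0.12,-0.06,0.6,-0.06, 1,0.18,-0.1,0.7,-0.08, 1,0.25,-0.13,0.7,-0.1, 1,0.33,-0.13,0.7,-0.12, 1,0.33,-0.13,0.7,-0.12]'
python3 - <<'E'
from h import *
import pickle
s=snap("wrist");t=snap("scene");pickle.dump((s,t),open("s4.pkl","wb"))
W=cloud(s)
z=W[...,2];m=((z>.112)&(z<.15)&(np.hypot(W[...,0]-.597,W[...,1]-.2)<.03)).astype(np.uint8)
ys,xs=np.nonzero(m);print(len(xs),xs.min(),xs.max(),ys.min(),ys.max())
x0,y0=int(xs.mean())-40,int(ys.mean())-35;x0=max(x0,0);y0=max(y0,0)
print(x0,y0)
for lo,hi in((.126,.134),(.139,.15)):
    P=W[(z>lo)&(z<hi)&(m>0)];print(lo,len(P),P.mean(0),cv2.minEnclosingCircle(P[:,:2].astype(np.float32)))
cv2.imwrite("pics/g.png",cv2.resize(s["img"][y0:y0+70,x0:x0+80],None,fx=8,fy=8,interpolation=cv2.INTER_CUBIC))
E
```

```text
clock: 13.45
tcp_pos: [0.5159, 0.2197, 0.2458]
tool_rot: [0.0, 0.992, -0.127, -0.001]
ft_force: [-0.1, 0.1, -0.7]
finger_gap: 0.0913
gripper_force: 0.0
717 234 269 86 120
211 68
0.126 278 [0.59796685 0.20321145 0.1299445 ] ((0.5973014831542969, 0.2032269686460495), 0.017592933028936386)
0.139 284 [0.59739803 0.20315446 0.14132895] ((0.5974155068397522, 0.20360873639583588), 0.009792223572731018)
```

View pics/g.png

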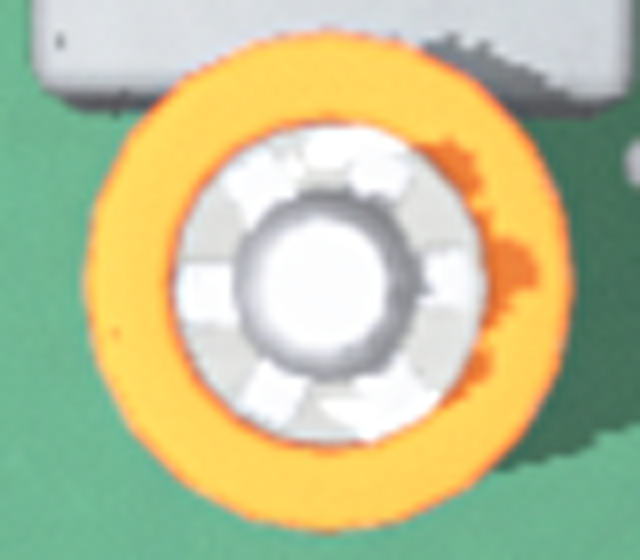

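The crop shows the stem nose at (325,285). Its six spline tops are at about (207,292), (450,278), (263,187), (382,170), (275,397) and (380,405). I get the spline phase from the depth points.

```bash
python3 - <<'E'
from h import *
import pickle
s,t=pickle.load(open("s4.pkl","rb"));W=cloud(s);z=W[...,2]
c=np.array([.5974,.2033])
r=np.hypot(W[...,0]-c[0],W[...,1]-c[1])
m=(abs(z-.130)<.003)&(r>.0125)&(r<.019);P=W[m];th=np.arctan2(P[:,1]-c[1],P[:,0]-c[0])
e=np.exp(6j*th).mean();print(len(P),abs(e),np.degrees(np.angle(e))/6)
print(np.histogram(np.degrees(th)%360,24,(0,360))[0])
for uv in((207,292),(450,278),(263,187),(382,170),(275,397),(380,405)):
    p=onplane(s,(211+(uv[0]+.5)/8-.5,68+(uv[1]+.5)/8-.5),.130)[:2]-c;print(np.degrees(np.arctan2(p[1],p[0])).round(1),np.hypot(*p).round(4))
S=pickle.load(open("s0.pkl","rb"));
# knob->stem direction
print(np.degrees(np.arctan2(*(c-[.4672,.2398])[::-1])),np.hypot(*(c-[.4672,.2398])))
print(tri(s,(251.2,103.2),t,(303,158))) 
E
```

```text
225 0.6929345126964552 19.261049607857753
[13 22  5  0 15 19  2  0 14 21  2  0 11 20  4  0 10 23  4  0 15 22  3  0]
78.2 0.0146
-101.0 0.015
19.0 0.0139
-40.9 0.0151
139.5 0.0147
-170.0 0.0156
-15.660199841456459 0.13521941428655876
(array([0.5967672 , 0.20296924, 0.13710021]), np.float64(0.001654536856939631))
```

Splines lie at 19.3° mod 60, with the stem centre at (0.597,0.203). Knob to stem measures 135.2 mm, as stated. Now to the tray, viewing it with the wrist camera.

```bash
for i in 1 2; do python3 -m jog '[1,0,-0.12,0,0, 1,0,-0.25,0,0, 1,0,-0.37,0,0, 1,0,-0.5,0,0, 1,0,-0.62,0,0, 1,0.02,-0.75,0,0, 1,0.03,-0.87,0,0, 1,0.03,-0.98,0,0]' >/dev/null; done
python3 -m jog '[1,0,-0.12,0,0, 1,0,-0.25,0,0, 1,0,-0.37,0,0, 1,0,-0.5,0,0, 1,0,-0.65,0,0, 1,0.02,-0.8,0,0, 1,0.03,-0.98,0,0, 1,0.03,-0.98,0,0]'
python3 - <<'E'
from h import *
import pickle
o=monitor.get_obs();print(o["tcp_pos"],o["tool_rot"])
s=snap("wrist");t=snap("top");pickle.dump((s,t),open("s5.pkl","wb"))
W=cloud(s);H,Sa,V=cv2.split(cv2.cvtColor(s["img"],cv2.COLOR_BGR2HSV))
m=(W[...,2]>.085)&(W[...,2]<.102)&(np.hypot(W[...,0]-.608,W[...,1]+.243)<.06)
P=W[m];print(len(P),np.percentile(P[:,2],[5,50,95]))
r=cv2.minAreaRect(P[:,:2].astype(np.float32));print(r)
d=P[:,:2]-P[:,:2].mean(0);w=np.linalg.svd(d,full_matrices=False)[2][0];print("yaw",np.degrees(np.arctan(w[1]/w[0])),P.mean(0))
uv=np.argwhere(m)[:,::-1].mean(0);print(uv,onplane(s,uv,.094))
b=(H>100)&(H<125)&(Sa>120)&(W[...,2]>.016)&(np.hypot(W[...,0]-.608,W[...,1]+.243)<.12)
print(cv2.minEnclosingCircle(W[b][:,:2].astype(np.float32)))
S=pickle.load(open("s0.pkl","rb"));print(tri(s,uv,S["scene"],(217.3,265.6)))
E
```

```text
clock: 16.55
tcp_pos: [0.5295, -0.2233, 0.2467]
tool_rot: [0.0, 0.992, -0.128, 0.0]
ft_force: [0.5, -0.3, -0.0]
finger_gap: 0.0913
gripper_force: 0.0
[ 0.52948947 -0.22329445  0.24669664] [ 1.28098565e-04  9.91782465e-01 -1.27935625e-01  3.99180938e-05]
973 [0.09101757 0.09364476 0.0951195 ]
((0.6071866154670715, -0.2413778007030487), (0.018129536882042885, 0.06536164879798889), 78.26242065429688)
yaw -11.702676915030946 [ 0.60795734 -0.2415686   0.0934677 ]
[254.17266187 105.69886948] [ 0.60820466 -0.24162312  0.094     ]
((0.6073236465454102, -0.2410762757062912), 0.09951279312372208)
(array([ 0.60780905, -0.24188022,  0.07595256]), np.float64(0.0010838617797599489))
```

```bash
python3 -m jog '[1,0.1,-0.02,0,0.008, 1,0.2,-0.05,0,0.008, 1,0.3,-0.07,0,0.008, 1,0.4,-0.1,-0.1,0.008, 1,0.52,-0.12,-0.2,0.008, 1,0.52,-0.12,-0.35,0.008, 1,0.52,-0.12,-0.5,0.008, 1,0.52,-0.12,-0.65,0.008]'
python3 -m jog '[1,0,0,-0.15,0, 1,0,0,-0.3,0, 1,0,0,-0.45,0, 1,0,0,-0.55,0, 1,0,0,-0.6,0, 1,0,0,-0.6,0, 0.1,0,0,-0.6,0, 0.1,0,0,-0.6,0]' 50
python3 -m jog '[0.1,0,0,0,0, 0.1,0,0,0,0, 0.1,0,0,0,0, 0.1,0,0,0,0, 0.1,0,0,0,0, 0.1,0,0,0,0, 0.1,0,0,0.05,0, 0.1,0,0,0.1,0]' 50
```

```text
clock: 17.65
tcp_pos: [0.6072, -0.2386, 0.1475]
tool_rot: [-0.0, 0.995, -0.102, -0.001]
ft_force: [0.0, 0.3, -0.1]
finger_gap: 0.0914
gripper_force: 0.0
clock: 18.65
tcp_pos: [0.6077, -0.2393, 0.0601]
tool_rot: [0.0, 0.995, -0.102, 0.001]
ft_force: [-0.7, -0.4, -0.2]
finger_gap: 0.0742
gripper_force: 0.0
clock: 19.65
tcp_pos: [0.6072, -0.239, 0.0748]
tool_rot: [-0.0, 0.995, -0.102, -0.0]
ft_force: [0.1, -0.4, -3.8]
finger_gap: 0.0179
gripper_force: 50.0
```

```bash
python3 -m jog '[0.1,0,0,0.12,0, 0.1,0,0,0.25,0, 0.1,0,0,0.37,0, 0.1,0,0,0.5,0, 0.1,0,0,0.62,0, 0.1,0,0,0.75,0, 0.1,0,0,0.87,0, 0.1,0,0,0.98,0]' >/dev/null
python3 -m jog '[0.1,0,0.05,0.1,0, 0.1,0,0.13,0.18,0.01, 0.1,0,0.24,0.22,0.02, 0.1,0,0.36,0.22,0.03, 0.1,0,0.5,0.22,0.03, 0.1,-0.02,0.64,0.22,0.03, 0.1,-0.02,0.78,0.22,0.03, 0.1,-0.02,0.92,0.22,0.03]' >/dev/null
python3 -m jog '[0.1,0,0.12,0,0, 0.1,0,0.25,0,0.01, 0.1,0,0.37,0,0.02, 0.1,0,0.5,0,0.03, 0.1,0,0.62,0,0.03, 0.1,-0.02,0.75,0,0.03, 0.1,-0.02,0.87,0,0.03, 0.1,-0.02,0.98,0,0.03]' >/dev/null
python3 -m jog '[0.1,0,0.12,0,0, 0.1,0,0.25,0,0.01, 0.1,0,0.37,0,0.02, 0.1,0,0.5,0,0.026, 0.1,0,0.62,0,0.026, 0.1,-0.02,0.75,0,0.026, 0.1,-0.02,0.87,0,0.026, 0.1,-0.02,0.98,0,0.026]' >/dev/null
python3 -m jog '[0.1,0,0,0,0, 0.1,0,0,0,0, 0.1,0,0,0,0, 0.1,0,0,0,0, 0.1,0,0,0,0, 0.1,0,0,0,0, 0.1,0,0,0,0, 0.1,0,0,0,0]'
python3 - <<'E'
from h import *
import pickle
s=snap("wrist");t=snap("top");c=snap("scene");pickle.dump((s,t,c),open("s6.pkl","wb"))
o=monitor.get_obs();q=o["tool_rot"];print(o["tcp_pos"],q,"yaw",np.degrees(2*np.arctan2(q[2],q[1])))
W=cloud(s);g=o["tcp_pos"]+[0,0,.0188]
for n,x in(("wrist",s),("top",t),("scene",c)):
    W=cloud(x);H,Sa,V=cv2.split(cv2.cvtColor(x["img"],cv2.COLOR_BGR2HSV))
    b=(H>100)&(H<125)&(Sa>120)&(W[...,2]>g[2]-.085)&(W[...,2]<g[2]-.04)&(np.hypot(W[...,0]-g[0],W[...,1]-g[1])<.13)
    P=W[b];zt=np.percentile(P[:,2],97);R=P[abs(P[:,2]-zt)<.004]
    print(n,b.sum(),zt,cv2.minEnclosingCircle(P[:,:2].astype(np.float32)))
    m=(H<14)&(Sa>120)&(W[...,2]>g[2]-.03)&(W[...,2]<g[2]+.03)&(np.hypot(W[...,0]-g[0],W[...,1]-g[1])<.06);P=W[m]
    if len(P)>20: print(" bar",len(P),P.mean(0),cv2.minAreaRect(P[:,:2].astype(np.float32)))
cv2.imwrite("pics/h.png",cv2.resize(s["img"],(800,600),interpolation=cv2.INTER_CUBIC))
E
```

```text
clock: 24.65
tcp_pos: [0.5983, 0.1929, 0.2544]
tool_rot: [-0.0, 0.986, 0.167, -0.0]
ft_force: [-0.1, 0.4, -3.7]
finger_gap: 0.0183
gripper_force: 50.0
[0.5983171  0.19293643 0.25442969] [-1.24997321e-05  9.85929150e-01  1.67163727e-01  5.51084197e-06] yaw 19.245905840103305
wrist 30229 0.2191496275287463 ((0.5986175537109375, 0.19300410151481628), 0.09956758469343185)
 bar 2851 [0.60853065 0.19653864 0.28538909] ((0.5991942882537842, 0.19400694966316223), (0.06484056264162064, 0.0201260969042778), 20.185386657714844)
top 964 0.22058686935401994 ((0.5966579914093018, 0.19149649143218994), 0.09856387972831726)
scene 1824 0.22217801224064102 ((0.6014071106910706, 0.19330669939517975), 0.10241368412971497)
 bar 72 [0.61026767 0.18853896 0.26954011] ((0.6024954915046692, 0.18541178107261658), (0.06375784426927567, 0.024543778970837593), 29.583471298217773)
```

View pics/h.png

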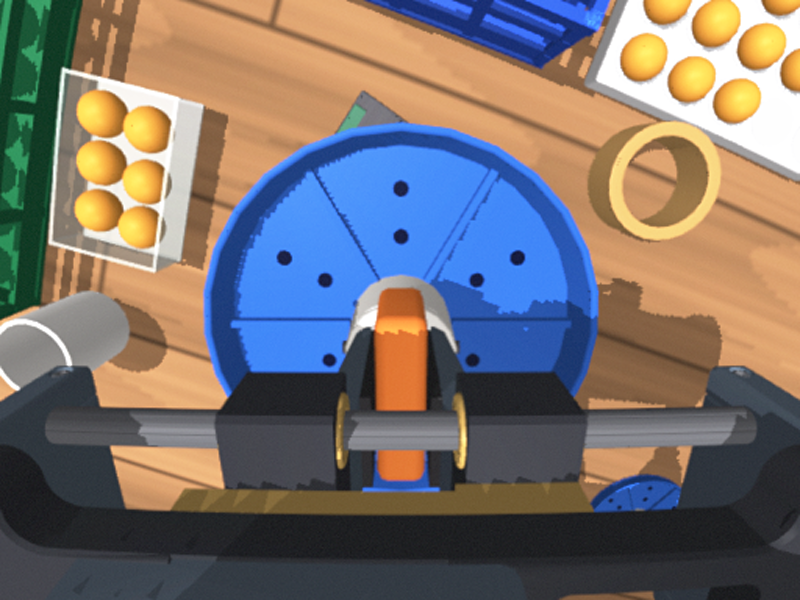

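The tray is held centred: its measured centre (0.5986,0.1930) matches the TCP, and the bar lies along the fingers at (400,385). I centre it over the stem and lower it to just above the splines.

```bash
python3 -m jog '[0.1,0,0.03,0,0, 0.1,-0.008,0.07,0,0, 0.1,-0.008,0.07,0,0, 0.1,-0.008,0.07,-0.1,0, 0.1,-0.008,0.07,-0.2,0, 0.1,-0.008,0.07,-0.3,0, 0.1,-0.008,0.07,-0.37,0, 0.1,-0.008,0.07,-0.42,0]'
python3 -m jog '[0.1,0,0,0,0, 0.1,0,0,-0.02,0, 0.1,0,0,-0.03,0, 0.1,0,0,-0.04,0, 0.1,0,0,-0.05,0, 0.1,0,0,-0.06,0, 0.1,0,0,-0.07,0, 0.1,0,0,-0.07,0]'
```

```text
clock: 25.8
tcp_pos: [0.597, 0.2033, 0.1905]
tool_rot: [0.0, 0.986, 0.167, -0.0]
ft_force: [0.2, -0.6, -3.9]
finger_gap: 0.0177
gripper_force: 50.0
clock: 26.8
tcp_pos: [0.5971, 0.2034, 0.1808]
tool_rot: [0.0, 0.986, 0.167, -0.0]
ft_force: [-0.3, -0.4, -3.7]
finger_gap: 0.018
gripper_force: 50.0
```

It passed 0.185 with no contact force, so the splines have meshed. I continue down onto the spring and press.

```bash
python3 -m jog '[0.1,0,0,-0.01,0, 0.1,0,0,-0.03,0, 0.1,0,0,-0.05,0, 0.1,0,0,-0.07,0, 0.1,0,0,-0.08,0, 0.1,0,0,-0.09,0, 0.1,0,0,-0.1,0, 0.1,0,0,-0.1,0]'
python3 -m jog '[0.1,0,0,-0.01,0, 0.1,0,0,-0.015,0, 0.1,0,0,-0.02,0, 0.1,0,0,-0.025,0, 0.1,0,0,-0.03,0, 0.1,0,0,-0.035,0, 0.1,0,0,-0.04,0, 0.1,0,0,-0.04,0]'
```

```text
clock: 27.8
tcp_pos: [0.5972, 0.2034, 0.1662]
tool_rot: [-0.0, 0.986, 0.167, 0.0]
ft_force: [-2.5, -0.7, 4.2]
finger_gap: 0.0179
gripper_force: 50.0
clock: 28.8
tcp_pos: [0.5972, 0.2034, 0.16]
tool_rot: [-0.0, 0.986, 0.167, 0.0]
ft_force: [-2.6, -1.0, 6.9]
finger_gap: 0.0176
gripper_force: 50.0
```

```bash
python3 -m jog '[0.1,0,0,-0.003,0, 0.1,0,0,-0.007,0, 0.1,0,0,-0.007,0, 0.1,0,0,-0.007,0, 0.1,0,0,-0.007,0, 0.1,0,0,-0.007,0, 0.1,0,0,-0.007,0, 0.1,0,0,-0.007,0]'
python3 - <<'E'
from h import *
s=snap("wrist");W=cloud(s);H,Sa,V=cv2.split(cv2.cvtColor(s["img"],cv2.COLOR_BGR2HSV))
b=(H>100)&(H<125)&(Sa>120)&(np.hypot(W[...,0]-.597,W[...,1]-.203)<.115)&(W[...,2]>.09)
P=W[b];f=P[(np.hypot(P[:,0]-.597,P[:,1]-.203)<.085)&(P[:,2]<.118)]
c=np.linalg.lstsq(np.c_[f[:,:2]-[.597,.203],np.ones(len(f))],f[:,2],rcond=None)[0];print(cv2.minEnclosingCircle(P[:,:2].astype(np.float32)),c,np.percentile(P[:,2],[5,97]))
E
```

```text
clock: 29.8
tcp_pos: [0.5972, 0.2034, 0.1593]
tool_rot: [-0.0, 0.986, 0.167, 0.0]
ft_force: [-3.7, -0.6, 9.6]
finger_gap: 0.0175
gripper_force: 50.0
((0.5972792506217957, 0.20369668304920197), 0.09963337332010269) [-0.00291614 -0.00152307  0.10549806] [0.10403596 0.1241677 ]
```

The tray is home: TCP height 0.1593 against 0.159 expected. The total press of about 13 N exceeds the spring's 11 N, and the tray is centred and square to within 0.004 rad.

```bash
python3 -c "
from plant import manip
print(manip.job_done())"
```

```text
the job is handed in; nothing more can be done
None
```

The deck read level (bubble centred, under 0.001 rad) before the tray went on, and the tray is meshed and held pressed fully home on the spring collar; I handed the job in at about 30 s, with no verdict returned.

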